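Pedal bin: open, hold, ease shut

TASK

My hands are full of bonsai clippings: press the pedal of the round steel bin right down so that its lid stands wide open, and keep it wide open for at least three seconds while I drop them in. Then let the pedal come up slowly under your fingertips, so that the lid is eased down and shuts fully without slamming, and take your hand away. Work the lid by its pedal only, never touching the lid itself, and leave the turntable, pot, drip tray, pliers and spatula where they are.

Things in the scene. Friction and masses are not known exactly. Their poses are not given: they have to be found in the camera images.
- bin: 3-litre pedal bin of brushed steel on a black plastic foot: upright cylinder 170 mm across (foot 176 mm), 210 mm high with the shut lid. Origin: centre of its underside, on the trolley top; z up; its -x axis points to its front, where the pedal sticks out, +x to its back, where the lid is hinged. It stands firm and does not shift. It has no damper.
- tread (a point): Centre of the top face of the pedal's tread, a black flat plate 64 mm wide (along the bin's y), 42 mm deep (along the bin's x) and 8 mm thick, on a 34 mm wide steel neck. With the pedal up it lies 130 mm in front of the bin's axis (45 mm clear of the steel wall) and 46 mm above the trolley top; it moves with the pedal, and sinks 24 mm to its stop. The tread then slopes 0.24 rad, front edge down, 9.5 mm of air left under that edge.
- bin_pedal (a joint): Angle of the pedal in rad: 0 fully up (lid shut), 0.24 pressed down to its stop. It turns about a level axis along the bin's y, 30 mm in front of the bin's axis and 35 mm above the trolley top (100 mm behind the tread's centre). The weight of the lid alone brings it back up; holding it down takes 2 to 15 N on the tread, most when the lid is nearly shut.
- bin_lid (a joint): Angle of the lid in rad: 0 shut, 1.2 wide open at its stop. A rod links it to the pedal: lid angle = 5 x pedal angle, always, so 10 mm at the tread's centre turns the lid about 0.5 rad, and the lid follows the finger both ways; let go, it falls and slams, while easing it down well takes a second or two.
- lid_shell: The lid, a slightly domed steel disc 176 mm across and 23 mm high, 0.16 to 0.25 kg. Origin: centre of its underside, 187 mm above the trolley top when shut. It is hinged 92 mm behind that, at the back of the bin, and its front edge rises and swings back, away from the pedal; wide open it reaches 360 mm above the trolley top.
- lid_front (a point): Point on the top edge of the lid's rim right at the front, above the pedal.
- turntable: Bystander: the round steel base (170 mm across) of a bonsai turntable whose wooden disc, 240 mm across, top 42 mm above the trolley top, turns freely. Origin: centre of its underside. Stands at the left or right end of the bench.
- turntable_disc (a joint): Angle of the turntable's disc on its base in rad, counter-clockwise from above; 0 at the start.
- pot: Bystander: shallow grey ceramic pot, 192 x 142 mm, 50 mm high, empty, standing on the turntable. Origin: centre of its underside.
- drip_tray: Bystander: grey plastic drip tray, 270 x 170 x 22 mm, at the other end of the bench. Origin: centre of its underside.
- pliers: Bystander: dark steel jin pliers, 185 mm long, 55 mm wide, 13 mm high, lying beside the bin or its pedal. Origin: on their underside, 30 mm behind the pivot; x along them to the jaws.
- spatula: Bystander: wooden spatula, 260 mm long, about 20 mm high, lying on the other side of the bin. Origin: middle of its underside; x along it to the blade.

How it is judged (in metres and radians):
On the way, in this order (a step that is already met when the one before it is completed fails the run):
1. the lid is held wide open (over 1.1 of 1.2 rad) for three seconds (value of joint bin_lid above 1.1 rad), for 3 s.
2. the lid is down again (value of joint bin_lid below 0.04 rad), for 0.2 s.
At the end, for the whole second after the job is handed in: After at least 3 s over 1.1 rad open, the lid is shut (within 0.04 rad) and at rest, pedal up; it never came down faster than 3 rad/s and was not touched; pot, tray, pliers and spatula are within 20 mm, and the turntable within 0.17 rad, of where they were (value of joint bin_lid below 0.04 rad and value of joint bin_pedal below 0.01 rad and velocity of joint bin_lid between -0.1 and 0.1 rad/s and distance of each of pot, drip_tray, pliers, spatula from where it was at the start of the episode below 0.02 m and value of joint turntable_disc between -0.17 and 0.17 rad).
It fails at once if the lid drops or slams: it comes down faster than 3 rad/s (velocity of joint bin_lid below -3 rad/s).
It fails at once if the lid itself is touched (contact force between any of the fingers, the arm and lid_shell above 0.5 N).
It fails at once if a bystander is moved or lifted more than 20 mm, or the turntable is turned more than 0.17 rad (distance of any of pot, drip_tray, pliers, spatula from where it was at the start of the episode above 0.02 m or value of joint turntable_disc above 0.17 rad or value of joint turntable_disc below -0.17 rad).
It also fails if it takes over 54 s, if anything falls off the work surface, if the arm or the gripper's body presses on something with over 40 N, if the wrist force passes 120 N, or if a joint passes its speed limit or range.

ROBOT

A 6-joint arm with a two-finger parallel gripper is mounted at the origin on the work surface. World frame = base frame: x ahead of the robot, y to its left, z up, the work surface at z = 0. Lengths are in mm, angles in rad, forces in N, time in s.
With the tool pointing down it reaches from about 300 to 750 mm from the base axis. Payload 8.5 kg.
Tool frame: the origin (TCP) lies between the finger pads; the fingertips stand 22 mm ahead of it and the grasp point (between the pads) lies 3 mm ahead of it; z points along the fingers, y is the direction in which the jaws open and shut (so a half turn about z gives the same grasp; the last joint's range is limited). The gripper opens to 85 mm and grips with 20 to 120 N. Pads are 22 mm wide; open, the fingers measure 114 mm over their backs; the gripper's body (76 mm by 85 mm) begins 54 mm behind the grasp point. The pads swing forward as they close: fully open they stand 13 mm farther back than shut.
Start: joints at [0.954, 0.381, 1.297, -0, 1.464, -0.215], TCP at [215.081, 506.182, 229.722] pointing down, gripper open.
Joint ranges: [-3.11, 3.11], [-0.89, 2.33], [0.22, 2.48], [-1.42, 4.56], [0.17, 2.85], [-2.88, 2.88]. Speed limits (rad/s): [2.39, 2.39, 3.14, 3.14, 3.14, 3.14].

INTERFACE

Orientations are given as a unit quaternion [w, x, y, z].
In Python, from bench import r gives the robot as it stands.
- The arm moves only by the tool play_rows, never from a script. Its argument "deltas" is a list of rows, each an object of numbers: "dx", "dy", "dz": the shift along the tool's x, y, z in m; "wx", "wy", "wz": the turn, a rotation vector about the tool's x, y, z in degrees; "claw": the finger opening in m, from 0 to 0.0854. A call has 1 to 12 rows; each row shifts and turns the commanded pose from where the row before left it, along the tool's axes as they then stand; what a row does not reach is not made up. A row lasts 1/12 s, in which the tool goes at most 41.7 mm and 7.16 degrees, less where a joint would pass 70% of its speed; a pose out of reach is approached as far as the arm can. A call is refused whole if a number of a shift passes 0.0417 or a number of a turn 7.16, either way. A call with a gripper value outside its range is refused whole. The fingers move at their own pace and stop on an object; "force" is the grip in N (left out, the last holds). Time passes only in rows, so rows that do not move let the fingers close. It gives the time, the measured TCP pose, the force and the opening at its end, in the units of the state.
- r.observe(): the state, without advancing time (a new reading comes with each control period).
- r.read_camera(name): name is "scene" or "top"; returns the picture (420x560x3 uint8, red, green, blue); there is no depth.
- r.calibration(name): a dict with "K" (3x3 intrinsics, pixels), "camera_from_world" (4x4, takes a point from world to camera coordinates). Camera axes: x right, y up, looking along -z (the intrinsics and any distortion apply to the point x, -y, -z); pixel columns grow to the right and rows downward; lengths in mm; the calibration is good to about 2 mm. A picture is of the moment at which its call begins. calibration takes no time and is no camera call.
- r.finish_job(): hands the job in, once; it reports no verdict.
Trained networks look in the newest picture that a camera, given by its name, has taken for a name from the list of things; names that differ only in an ending like _2 or _b are one class to them, and where a whole thing is asked for, a point or a joint stands for the part that bears it (a point fixed in the world has none). Each returns a list of dicts, best first, with "confidence" (0 to 1); they miss things now and then, are a little off and sometimes report something else, mostly with a low value. They report only what shows in the picture. A call takes as long as a camera call.
- r.find_in(camera, target): "xy" ([column, row] in pixels, amid what is visible of it).
- r.trace(camera, target): "region" (420x560 bool, what is visible of it) and "xy" ([column, row] in pixels, amid what is visible of it).
- r.place_of(camera, target): "xy" ([column, row] in pixels: a listed point, or the origin of a listed thing).
The state is a dict: "clock": time; "joint_positions": joint angles; "joint_vel": joint speeds; "effort": joint torques, N m; "tool_pos": TCP position; "ee_rot": TCP orientation; "wrist_force": force on the tool from outside, world axes, zero at the start; "ft_torque": the same for the moment, N m; "grip_width": finger opening in mm.
Only numpy, scipy, OpenCV 4.12 (cv2) and the standard library are available. Lean on these libraries where they do the work, as an engineer would, in place of code of your own. Each camera call takes 0.05 s, during which the arm holds its last target. There are 200 camera calls.

## Working session

There is one attempt and no reset: what is moved stays moved. The work goes in short steps, Python scripts to look and compute and a tool call to move; the robot and the scene stay as the last step left them, time stands still between calls to the robot, and variables do not carry over. Pictures are saved under pics/ and viewed, about 8 in all and at most 12, crops included, and the job is handed in when it is done.

Besides the shell and the picture viewer there is one more tool, called after ">>>" as name(argument=value, ...), one argument or row to a line, values as JSON. play_rows: Moves the arm, as the interface text tells. Its arguments: {"type":"object","properties":{"deltas":{"type":"array","items":{"type":"object","properties":{"dx":{"type":"number"},"dy":{"type":"number"},"dz":{"type":"number"},"wx":{"type":"number"},"wy":{"type":"number"},"wz":{"type":"number"},"claw":{"type":"number"}}}},"force":{"type":"number"}},"required":["deltas"]}

```bash
mkdir -p pics; cat > h.py <<'E'
from bench import r
import numpy as np, cv2
def proj(cam,p):
    c=r.calibration(cam);q=np.array(c["camera_from_world"])@np.append(p,1.);q=np.array([q[0],-q[1],-q[2]])
    u=np.array(c["K"])@q;return u[:2]/u[2]
def at_z(cam,xy,z):
    c=r.calibration(cam);T=np.array(c["camera_from_world"]);d=np.linalg.inv(np.array(c["K"]))@np.array([*xy,1.])
    d=T[:3,:3].T@np.array([d[0],-d[1],-d[2]]);o=-T[:3,:3].T@T[:3,3]
    return o+d*(z-o[2])/d[2]
E
python3 - <<'E'
from h import *
print(r.observe()); print({k:v for k,v in r.calibration("top").items() if k not in("K","camera_from_world")})
for c in("scene","top"):
    cv2.imwrite(f"pics/{c}0.png",r.read_camera(c)[:,:,::-1])
    for t,z in(("tread",46),("lid_front",210),("lid_shell",187),("bin",0),("pliers",0),("spatula",0),("pot",42),("drip_tray",0),("turntable",0)):
        for d in r.place_of(c,t)[:2]: print(c,t,np.round(d["xy"]),round(d["confidence"],2),np.round(at_z(c,d["xy"],z)))
E
```

```text
{'clock': 0.0, 'joint_positions': array([ 9.53690058e-01,  3.81217855e-01,  1.29831259e+00,  7.81098934e-06,
        1.46362097e+00, -2.15309448e-01]), 'joint_vel': array([-0.00180012, -0.00047131,  0.00141244,  0.00039882,  0.00193211,
        0.00091929]), 'effort': array([-7.80360260e-04, -4.48471034e+01, -2.31280482e+01, -2.59300696e-04,
        4.88025617e-03, -6.33622776e-06]), 'tool_pos': array([214.90617909, 505.92960699, 229.08257765]), 'ee_rot': array([-3.18650709e-04,  1.99550104e-01,  9.79887314e-01, -7.11273538e-04]), 'wrist_force': array([-0.11684284,  0.53730818, -0.1887201 ]), 'ft_torque': array([ 0.00342145, -0.00091725, -0.01183835]), 'grip_width': 85.41402779670646}
{}
scene tread [275. 204.] 0.4 [546. -40.  46.]
scene lid_front [265. 189.] 0.55 [612. -33. 210.]
scene lid_shell [246. 203.] 0.59 [682. -56. 187.]
scene bin [247. 232.] 0.78 [683. -64.   0.]
scene pliers [290. 246.] 0.72 [635.  94.  -0.]
scene spatula [227. 207.] 0.78 [ 640. -195.    0.]
scene spatula [244. 206.] 0.43 [ 597. -150.   -0.]
scene pot [191. 139.] 0.89 [ 482. -520.   42.]
scene drip_tray [428. 258.] 0.85 [386. 511.   0.]
scene turntable [189. 146.] 0.77 [ 497. -531.    0.]
top tread [304. 228.] 0.73 [555. -40.  46.]
top lid_front [305. 209.] 0.56 [609. -41. 210.]
top lid_shell [305. 186.] 0.58 [683. -45. 187.]
top pliers [266. 207.] 0.89 [637.  91.   0.]
top pliers [309. 189.] 0.21 [698. -66.   0.]
top spatula [347. 209.] 0.83 [ 622. -198.    0.]
top drip_tray [150. 275.] 0.91 [405. 508.   0.]
```

View pics/scene0.png

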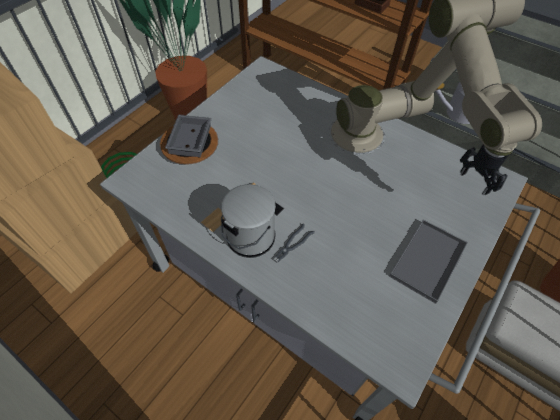

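View pics/top0.png

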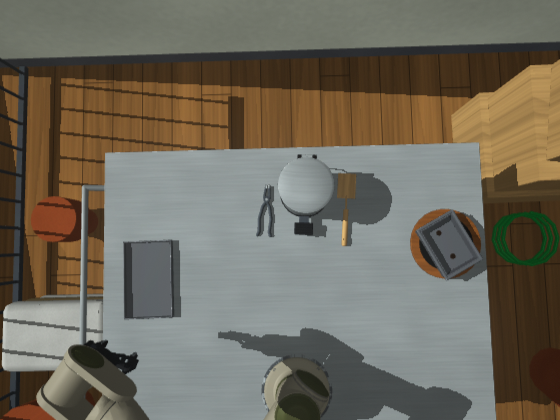

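The top view shows the bin at (305,187), its pedal at (304,228), the pliers left of it at (266,212) and the spatula right of it at (346,210). The scene view agrees, with the bin at (248,220) and the pedal at (278,209). The robot side of the pedal is clear. I'll refine the tread and bin axis once, then approach with the tool tilted so the hand stays away from the lid.

```bash
python3 - <<'E'
from h import *
for c in("top","scene"):
    im=r.read_camera(c)
    for t,z in(("tread",46),("lid_shell",205)):
        for d in r.trace(c,t)[:1]:
            m=d["region"].astype(np.uint8); ys,xs=np.nonzero(m)
            print(c,t,round(d["confidence"],2),m.sum(),xs.min(),xs.max(),ys.min(),ys.max(),np.round(at_z(c,(xs.mean(),ys.mean()),z)))
            if t=="tread":
                rect=cv2.minAreaRect(cv2.findNonZero(m)); print([np.round(at_z(c,p,46)) for p in cv2.boxPoints(rect)])
    # dark pixels near tread
    if c=="top":
        g=im.max(2)[215:245,285:325]; m=(g<45); ys,xs=np.nonzero(m)
        pts=np.array([at_z(c,(x+285,y+215),46)[:2] for x,y in zip(xs,ys)],np.float32)
        print("dark",len(pts),pts.mean(0),cv2.minAreaRect(pts))
for p in((552,-41,46),(683,-50,0)): print(proj("top",p),proj("scene",p))
E
```

```text
top tread 0.69 321 294 313 216 235 [564. -41.  46.]
[array([599.,  -8.,  46.]), array([598., -74.,  46.]), array([532., -72.,  46.]), array([534.,  -6.,  46.])]
top lid_shell 0.64 2473 278 334 155 211 [686. -46. 205.]
dark 203 [557.641   -41.30075] ((569.1507568359375, -40.108863830566406), (58.562896728515625, 65.59487915039062), 88.3436508178711)
scene tread 0.61 65 275 282 204 214 [558. -17.  46.]
[array([547., -39.,  46.]), array([531., -18.,  46.]), array([568.,   8.,  46.]), array([583., -12.,  46.])]
scene lid_shell 0.66 1901 221 275 185 229 [700. -36. 205.]
[303.89742567 229.42918722] [273.6513388  204.63414365]
[305.06888376 193.22596075] [250.24729744 234.33541337]
```

>>> play_rows(
  deltas=[
    {"wz": -5.75,"claw": 0.0},
    {"wz": -5.75},
    {"wz": -5.75},
    {"wz": -5.75},
    {"dy": -0.035,"dx": -0.015},
    {"dy": -0.035,"dx": -0.015},
    {"dy": -0.035,"dx": -0.015},
    {"dy": -0.035,"dx": -0.015},
    {"dy": -0.035,"dx": -0.015},
    {"dy": -0.035,"dx": -0.015},
    {"dy": -0.035,"dx": -0.015},
    {"dy": -0.035,"dx": -0.015},
  ],
  force=40,
)

```text
invalid input at $.deltas[0]: expected keys dx, dy, dz, wx, wy, wz, claw
```

The tread centre is about (553, -40), with its front edge at x≈533 and the yaw near 0. Every row needs all the keys, so I'm resending the move.

>>> play_rows(
  deltas=[
    {"dx": 0,"dy": 0,"dz": 0,"wx": 0,"wy": 0,"wz": -5.75,"claw": 0},
    {"dx": 0,"dy": 0,"dz": 0,"wx": 0,"wy": 0,"wz": -5.75,"claw": 0},
    {"dx": 0,"dy": 0,"dz": 0,"wx": 0,"wy": 0,"wz": -5.75,"claw": 0},
    {"dx": 0,"dy": 0,"dz": 0,"wx": 0,"wy": 0,"wz": -5.75,"claw": 0},
    {"dx": -0.015,"dy": -0.035,"dz": 0,"wx": 0,"wy": 0,"wz": 0,"claw": 0},
    {"dx": -0.015,"dy": -0.035,"dz": 0,"wx": 0,"wy": 0,"wz": 0,"claw": 0},
    {"dx": -0.015,"dy": -0.035,"dz": 0,"wx": 0,"wy": 0,"wz": 0,"claw": 0},
    {"dx": -0.015,"dy": -0.035,"dz": 0,"wx": 0,"wy": 0,"wz": 0,"claw": 0},
    {"dx": -0.015,"dy": -0.035,"dz": 0,"wx": 0,"wy": 0,"wz": 0,"claw": 0},
    {"dx": -0.015,"dy": -0.035,"dz": 0,"wx": 0,"wy": 0,"wz": 0,"claw": 0},
    {"dx": -0.015,"dy": -0.035,"dz": 0,"wx": 0,"wy": 0,"wz": 0,"claw": 0},
    {"dx": -0.015,"dy": -0.035,"dz": 0,"wx": 0,"wy": 0,"wz": 0,"claw": 0},
  ],
  force=40,
)

```text
clock: 2.3
tool_pos: [335.2, 224.5, 229.9]
ee_rot: [0.0, 0.0, 1.0, 0.0]
wrist_force: [0.8, 0.1, -0.5]
grip_width: -0.3
```

>>> play_rows(
  deltas=[
    {"dx": -0.012,"dy": -0.033,"dz": 0,"wx": 0,"wy": 0,"wz": 0,"claw": 0},
    {"dx": -0.012,"dy": -0.033,"dz": 0,"wx": 0,"wy": 0,"wz": 0,"claw": 0},
    {"dx": -0.012,"dy": -0.033,"dz": 0,"wx": 0,"wy": 0,"wz": 0,"claw": 0},
    {"dx": -0.012,"dy": -0.033,"dz": 0,"wx": 0,"wy": 0,"wz": 0,"claw": 0},
    {"dx": -0.012,"dy": -0.033,"dz": 0,"wx": 0,"wy": 0,"wz": 0,"claw": 0},
    {"dx": -0.012,"dy": -0.033,"dz": 0,"wx": 0,"wy": 0,"wz": 0,"claw": 0},
    {"dx": -0.012,"dy": -0.033,"dz": 0,"wx": 0,"wy": 0,"wz": 0,"claw": 0},
    {"dx": -0.012,"dy": -0.033,"dz": 0,"wx": 0,"wy": 0,"wz": 0,"claw": 0},
    {"dx": 0,"dy": 0,"dz": 0,"wx": 0,"wy": -7,"wz": 0,"claw": 0},
    {"dx": 0,"dy": 0,"dz": 0,"wx": 0,"wy": -7,"wz": 0,"claw": 0},
    {"dx": 0,"dy": 0,"dz": 0,"wx": 0,"wy": -7,"wz": 0,"claw": 0},
    {"dx": 0,"dy": 0,"dz": 0,"wx": 0,"wy": -7,"wz": 0,"claw": 0},
  ],
)

```text
clock: 3.3
tool_pos: [430.9, -38.4, 230.4]
ee_rot: [0.245, 0.001, 0.969, -0.001]
wrist_force: [1.4, -0.1, -0.1]
grip_width: 0.1
```

>>> play_rows(
  deltas=[
    {"dx": -0.007,"dy": 0,"dz": 0.0283,"wx": 0,"wy": 0,"wz": 0,"claw": 0},
    {"dx": -0.007,"dy": 0,"dz": 0.0283,"wx": 0,"wy": 0,"wz": 0,"claw": 0},
    {"dx": -0.007,"dy": 0,"dz": 0.0283,"wx": 0,"wy": 0,"wz": 0,"claw": 0},
    {"dx": -0.007,"dy": 0,"dz": 0.0283,"wx": 0,"wy": 0,"wz": 0,"claw": 0},
    {"dx": -0.007,"dy": 0,"dz": 0.0283,"wx": 0,"wy": 0,"wz": 0,"claw": 0},
    {"dx": -0.007,"dy": 0,"dz": 0.0283,"wx": 0,"wy": 0,"wz": 0,"claw": 0},
    {"dx": 0,"dy": 0,"dz": 0,"wx": 0,"wy": 0,"wz": 0,"claw": 0},
  ],
)

```text
clock: 3.88
tool_pos: [549.0, -37.9, 95.8]
ee_rot: [0.24, 0.0, 0.971, 0.001]
wrist_force: [-0.3, -0.2, -0.2]
grip_width: -0.1
```

```bash
python3 - <<'E'
from h import *
o=r.observe(); print(o["tool_pos"],o["wrist_force"],o["clock"])
a=r.read_camera("scene")[150:270,190:350]; b=r.read_camera("top")[150:270,230:390]
cv2.imwrite("pics/hover.png",cv2.resize(np.hstack([a,b])[:,:,::-1],(800,300),interpolation=cv2.INTER_CUBIC))
E
```

```text
[548.96450945 -37.90164004  95.79634889] [-0.34970613 -0.21033381 -0.15628589] 3.8833
```

View pics/hover.png

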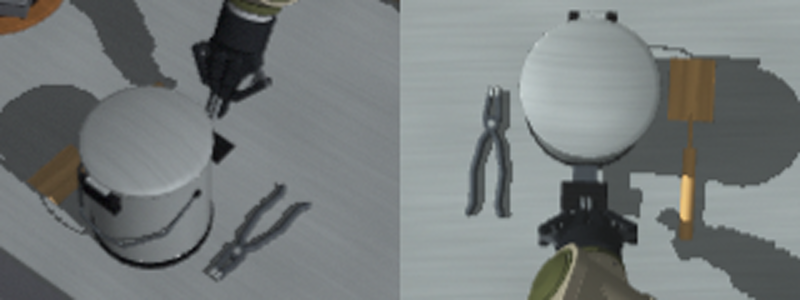

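The crops show the closed fingertips right over the tread (left half at (215,110), right half at (585,200)). The hand is in front of the lid and clear of it, and the pliers and spatula are well away. I'll lower it to contact.

>>> play_rows(
  deltas=[
    {"dx": 0.0019,"dy": 0,"dz": 0.0035,"wx": 0,"wy": 0,"wz": 0,"claw": 0},
    {"dx": 0.0019,"dy": 0,"dz": 0.0035,"wx": 0,"wy": 0,"wz": 0,"claw": 0},
    {"dx": 0.0019,"dy": 0,"dz": 0.0035,"wx": 0,"wy": 0,"wz": 0,"claw": 0},
    {"dx": 0.0019,"dy": 0,"dz": 0.0035,"wx": 0,"wy": 0,"wz": 0,"claw": 0},
    {"dx": 0.0019,"dy": 0,"dz": 0.0035,"wx": 0,"wy": 0,"wz": 0,"claw": 0},
    {"dx": 0.0009,"dy": 0,"dz": 0.0018,"wx": 0,"wy": 0,"wz": 0,"claw": 0},
    {"dx": 0.0009,"dy": 0,"dz": 0.0018,"wx": 0,"wy": 0,"wz": 0,"claw": 0},
  ],
)

```text
clock: 4.57
tool_pos: [547.5, -37.9, 75.3]
ee_rot: [0.242, 0.0, 0.97, -0.0]
wrist_force: [-0.2, 0.3, 0.1]
grip_width: -0.4
```

>>> play_rows(
  deltas=[
    {"dx": 0.0009,"dy": 0,"dz": 0.0018,"wx": 0,"wy": 0,"wz": 0,"claw": 0},
    {"dx": 0.0009,"dy": 0,"dz": 0.0018,"wx": 0,"wy": 0,"wz": 0,"claw": 0},
    {"dx": 0.0009,"dy": 0,"dz": 0.0018,"wx": 0,"wy": 0,"wz": 0,"claw": 0},
    {"dx": 0,"dy": 0,"dz": 0,"wx": 0,"wy": 0,"wz": 0,"claw": 0},
    {"dx": 0,"dy": 0,"dz": 0,"wx": 0,"wy": 0,"wz": 0,"claw": 0},
  ],
)

```text
clock: 4.98
tool_pos: [547.8, -37.9, 69.5]
ee_rot: [0.242, 0.0, 0.97, -0.0]
wrist_force: [0.1, 1.5, -0.0]
grip_width: -0.3
```

>>> play_rows(
  deltas=[
    {"dx": 0.0009,"dy": 0,"dz": 0.0018,"wx": 0,"wy": 0,"wz": 0,"claw": 0},
    {"dx": 0.0009,"dy": 0,"dz": 0.0018,"wx": 0,"wy": 0,"wz": 0,"claw": 0},
    {"dx": 0.0009,"dy": 0,"dz": 0.0018,"wx": 0,"wy": 0,"wz": 0,"claw": 0},
    {"dx": 0,"dy": 0,"dz": 0,"wx": 0,"wy": 0,"wz": 0,"claw": 0},
    {"dx": 0,"dy": 0,"dz": 0,"wx": 0,"wy": 0,"wz": 0,"claw": 0},
  ],
)

```text
clock: 5.4
tool_pos: [547.8, -37.9, 63.3]
ee_rot: [0.242, 0.0, 0.97, 0.0]
wrist_force: [-0.4, -0.4, -0.1]
grip_width: -0.3
```

```bash
python3 - <<'E'
from h import *
a=r.read_camera("scene")[170:240,220:320]; b=r.read_camera("top")[180:250,260:360]
cv2.imwrite("pics/low.png",cv2.resize(np.hstack([a,b])[:,:,::-1],(800,280),interpolation=cv2.INTER_CUBIC))
for p in((548,-38,46),(532,-8,46),(532,-72,46),(574,-8,46)): print(proj("top",p)-[260,180],proj("scene",p)-[220,170])
E
```

```text
[43.05824717 50.61214555] [54.94989756 34.31855141]
[34.47020105 55.47666044] [64.0870992  35.42377728]
[53.06761364 55.02093381] [50.16033438 27.1037944 ]
[34.15911787 43.28874704] [57.35426898 42.99984067]
```

View pics/low.png

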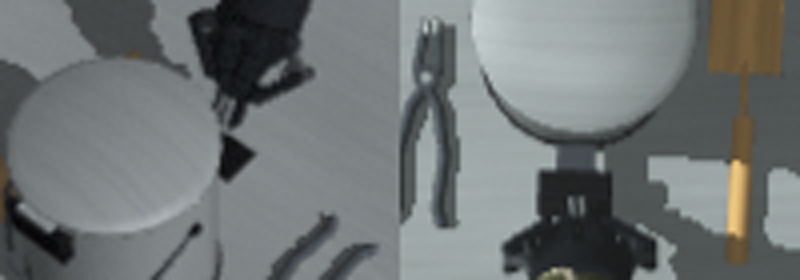

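The fingertips are above the tread in both views, and the lid is unchanged, so there's no contact yet. I'll keep going down in small steps and watch the force.

>>> play_rows(
  deltas=[
    {"dx": 0.0009,"dy": 0,"dz": 0.0018,"wx": 0,"wy": 0,"wz": 0,"claw": 0},
    {"dx": 0.0009,"dy": 0,"dz": 0.0018,"wx": 0,"wy": 0,"wz": 0,"claw": 0},
    {"dx": 0,"dy": 0,"dz": 0,"wx": 0,"wy": 0,"wz": 0,"claw": 0},
    {"dx": 0,"dy": 0,"dz": 0,"wx": 0,"wy": 0,"wz": 0,"claw": 0},
  ],
)

```text
clock: 5.83
tool_pos: [548.0, -37.9, 59.3]
ee_rot: [0.242, 0.0, 0.97, -0.0]
wrist_force: [-1.1, -0.1, 0.2]
grip_width: -0.0
```

```bash
python3 - <<'E'
from h import *
a=r.read_camera("scene")[180:225,250:300]; b=r.read_camera("top")[210:255,280:330]
im=np.hstack([a,b])[:,:,::-1]; im=cv2.convertScaleAbs(im,alpha=1.8,beta=20)
cv2.imwrite("pics/low2.png",cv2.resize(im,(800,360),interpolation=cv2.INTER_NEAREST))
for c,o in(("scene",[250,180]),("top",[280,210])):
    for t in("tread","lid_front"):
        for d in r.place_of(c,t)[:2]: print(c,t,np.round((d["xy"]-np.array(o))*8),round(d["confidence"],2))
    for p in((548,-38,38),(532,-8,46),(532,-72,46),(574,-8,46),(574,-72,46)): print(p,np.round((proj(c,p)-o)*8))
E
```

```text
scene tread [174. 187.] 0.49
scene lid_front [126.  66.] 0.67
(548, -38, 38) [200. 205.]
(532, -8, 46) [273. 203.]
(532, -72, 46) [161. 137.]
(574, -8, 46) [219. 264.]
(574, -72, 46) [107. 196.]
top tread [185. 161.] 0.52
top tread [194.  41.] 0.22
top lid_front [184.   5.] 0.94
top lid_front [-1055.   556.] 0.16
(548, -38, 38) [184. 165.]
(532, -8, 46) [116. 204.]
(532, -72, 46) [265. 200.]
(574, -8, 46) [113. 106.]
(574, -72, 46) [262. 103.]
```

View pics/low2.png

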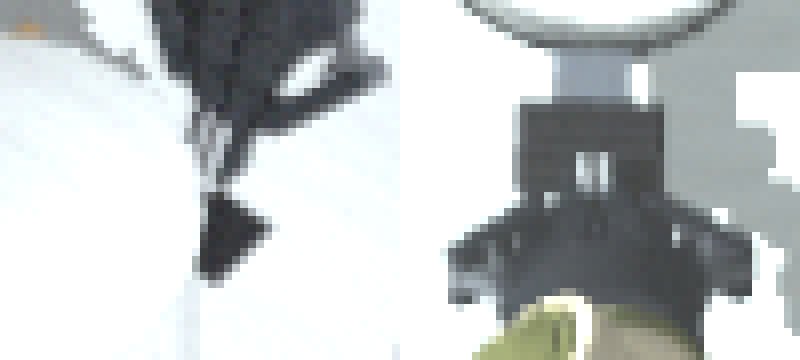

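Top view: the tips (right half at (590,152)) lie over the tread, which spans rows 103–200. Scene view: the tips end at (210,185) and the visible tread corners are (270,228) and (213,283), so there is still air between them. The bin appears somewhat lower or farther off than computed, so I'll keep descending gently.

>>> play_rows(
  deltas=[
    {"dx": 0.0009,"dy": 0,"dz": 0.0018,"wx": 0,"wy": 0,"wz": 0,"claw": 0},
    {"dx": 0.0009,"dy": 0,"dz": 0.0018,"wx": 0,"wy": 0,"wz": 0,"claw": 0},
    {"dx": 0.0009,"dy": 0,"dz": 0.0018,"wx": 0,"wy": 0,"wz": 0,"claw": 0},
    {"dx": 0,"dy": 0,"dz": 0,"wx": 0,"wy": 0,"wz": 0,"claw": 0},
    {"dx": 0,"dy": 0,"dz": 0,"wx": 0,"wy": 0,"wz": 0,"claw": 0},
  ],
)

```text
clock: 6.55
tool_pos: [548.1, -37.9, 53.2]
ee_rot: [0.242, 0.0, 0.97, 0.0]
wrist_force: [-0.1, -0.3, -0.1]
grip_width: -0.2
```

>>> play_rows(
  deltas=[
    {"dx": 0.0009,"dy": 0,"dz": 0.0018,"wx": 0,"wy": 0,"wz": 0,"claw": 0},
    {"dx": 0.0009,"dy": 0,"dz": 0.0018,"wx": 0,"wy": 0,"wz": 0,"claw": 0},
    {"dx": 0,"dy": 0,"dz": 0,"wx": 0,"wy": 0,"wz": 0,"claw": 0},
    {"dx": 0,"dy": 0,"dz": 0,"wx": 0,"wy": 0,"wz": 0,"claw": 0},
  ],
)

```text
clock: 6.88
tool_pos: [548.2, -37.9, 49.3]
ee_rot: [0.242, 0.0, 0.97, 0.0]
wrist_force: [0.4, -0.5, 0.4]
grip_width: -0.0
```

```bash
python3 - <<'E'
from h import *
o=r.observe(); print(o["tool_pos"],o["wrist_force"],o["effort"])
a=r.read_camera("scene")[180:225,250:300]; b=r.read_camera("top")[210:255,280:330]
im=np.hstack([a,b])[:,:,::-1]; im=cv2.convertScaleAbs(im,alpha=1.8,beta=20)
cv2.imwrite("pics/low3.png",cv2.resize(im,(800,360),interpolation=cv2.INTER_NEAREST))
for c in("scene","top"):
    C=r.calibration(c);T=np.array(C["camera_from_world"]); print(c,"cam at",-T[:3,:3].T@T[:3,3],C["K"])
E
```

```text
[548.20705351 -37.9258554   49.25687558] [ 0.43747309 -0.483093    0.38790696] [-6.08084811e-03 -3.93539214e+01 -1.23238117e+01  3.60376993e-01
 -9.08770971e-01 -3.58531158e-02]
scene cam at [1252.69687967  475.09772143 1268.58426023] [[407.01294271   0.         274.2207375 ]
 [  0.         407.01294271 209.30403592]
 [  0.           0.           1.        ]]
top cam at [ 513.56347301   -4.59221054 1388.29109631] [[389.12375631   0.         287.61284746]
 [  0.         389.12375631 211.81604926]
 [  0.           0.           1.        ]]
```

View pics/low3.png

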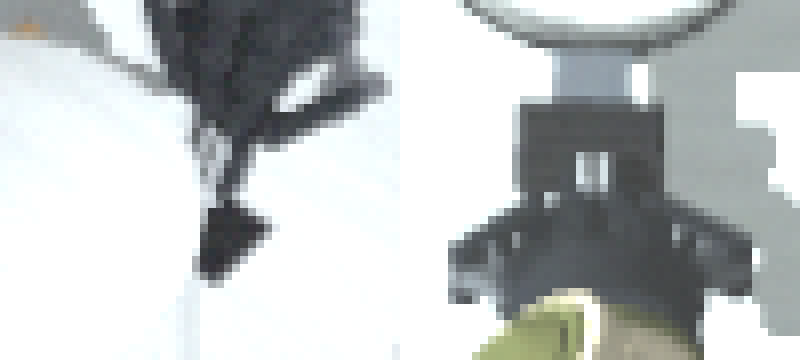

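```bash
python3 - <<'E'
from h import *
def tri(pt,ps):
    L=[]
    for c,p in(("top",pt),("scene",ps)):
        a=at_z(c,p,0);b=at_z(c,p,200);d=(b-a)/np.linalg.norm(b-a);L.append((a,d))
    A=sum(np.eye(3)-np.outer(d,d) for a,d in L);B=sum((np.eye(3)-np.outer(d,d))@a for a,d in L)
    p=np.linalg.solve(A,B);return np.round(p,1),[np.round(proj(c,p)-q,1) for c,q in(("top",pt),("scene",ps))]
print("tip",tri((304,229),(276.3,205.6)))
print("rear-left corner",tri((295,222.9),(276.6,215.4)))
print("lid centre",tri((306,183),(248,207)))
for p in((548,-38,49),(558,-38,30),(558,-38,46)): print(p,proj("top",p),proj("scene",p))
b=np.load  # no-op
im=cv2.imread("pics/scene0.png"); g=im.max(2)
m=(g<50).astype(np.uint8)[195:222,262:300]
n,lab,st,ce=cv2.connectedComponentsWithStats(m); k=1+np.argmax(st[1:,4])
ys,xs=np.nonzero(lab==k); print("scene0 tread n",len(xs)); 
for f in(lambda x,y:x,lambda x,y:-x,lambda x,y:y,lambda x,y:-y):
    i=np.argmax([f(x,y) for x,y in zip(xs,ys)]); print(xs[i]+262,ys[i]+195)
im=cv2.imread("pics/top0.png"); g=im.max(2); m=(g<50)[212:245,285:325]
for row in m: print("".join(".#"[int(v)] for v in row))
m=(cv2.imread("pics/scene0.png").max(2)<50)[195:222,262:300]
for row in m: print("".join(".#"[int(v)] for v in row))
E
```

```text
tip (array([550.6, -36.8,  42.5]), [array([-1.3,  0.9]), array([-1.5, -0.1])])
rear-left corner (array([575.7, -10.6,  30.2]), [array([-0.1,  0.1]), array([-0.1, -0. ])])
lid centre (array([690.8, -45.5, 186.1]), [array([-0.7,  0.5]), array([-0.8, -0.1])])
(548, -38, 49) [303.07936276 230.58920702] [274.95304065 203.84561544]
(558, -38, 30) [302.86924711 227.86418967] [273.33486087 208.58637444]
(558, -38, 46) [302.97930156 227.70950665] [273.33746952 206.09791338]
scene0 tread n 53
282 208
275 209
276 214
276 204
................................##......
...............................##.......
.............................##.........
............#####.#.#########...........
........................##..............
........................................
........................................
........................................
........................................
........................................
........................................
..........##############..##............
..........##################............
..........##################............
......
[... 1125 characters left out ...]
.............##......................
..............###.....................
..............#####...................
..............######..................
..............#######.................
.............#######..................
.............######...................
.............######...................
.............#####....................
.............####.....................
..............##......................
......................................
......................................
......................................
......................................
......................................
......................................
......................................
```

>>> play_rows(
  deltas=[
    {"dx": 0.0009,"dy": 0,"dz": 0.0018,"wx": 0,"wy": 0,"wz": 0,"claw": 0},
    {"dx": 0.0009,"dy": 0,"dz": 0.0018,"wx": 0,"wy": 0,"wz": 0,"claw": 0},
    {"dx": 0,"dy": 0,"dz": 0,"wx": 0,"wy": 0,"wz": 0,"claw": 0},
    {"dx": 0,"dy": 0,"dz": 0,"wx": 0,"wy": 0,"wz": 0,"claw": 0},
  ],
)

```text
clock: 7.32
tool_pos: [548.5, -38.0, 45.9]
ee_rot: [0.242, 0.0, 0.97, -0.0]
wrist_force: [-4.4, 1.1, 7.6]
grip_width: -0.1
```

Contact: 7.6 N upward at TCP z≈46. I'll press about 6 mm more and check that the lid responds.

>>> play_rows(
  deltas=[
    {"dx": 0.0009,"dy": 0,"dz": 0.0018,"wx": 0,"wy": 0,"wz": 0,"claw": 0},
    {"dx": 0.0009,"dy": 0,"dz": 0.0018,"wx": 0,"wy": 0,"wz": 0,"claw": 0},
    {"dx": 0.0009,"dy": 0,"dz": 0.0018,"wx": 0,"wy": 0,"wz": 0,"claw": 0},
    {"dx": 0,"dy": 0,"dz": 0,"wx": 0,"wy": 0,"wz": 0,"claw": 0},
  ],
)

```text
clock: 7.65
tool_pos: [548.3, -37.9, 39.4]
ee_rot: [0.242, 0.0, 0.97, -0.0]
wrist_force: [-6.1, -0.8, 9.0]
grip_width: 0.3
```

```bash
python3 - <<'E'
from h import *
a=r.read_camera("scene")[150:240,200:320]; b=r.read_camera("top")[160:250,245:365]
cv2.imwrite("pics/press.png",cv2.resize(np.hstack([a,b])[:,:,::-1],(800,300),interpolation=cv2.INTER_CUBIC))
E
```

```text
(no output)
```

View pics/press.png

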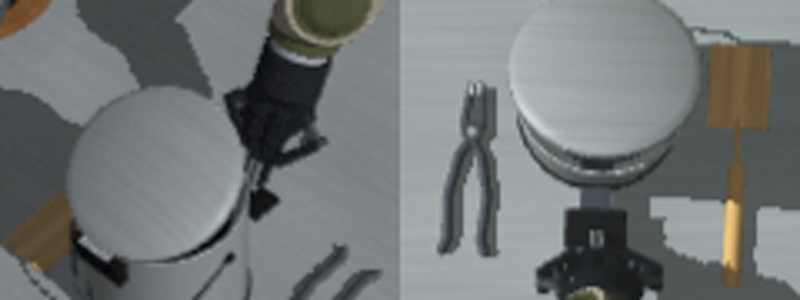

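The lid is rising: a gap shows under its front at (210,245) in the left half, and the lid has moved up and back in the right half. The fingers are on the tread. I'll press on toward the stop.

>>> play_rows(
  deltas=[
    {"dx": 0.0014,"dy": 0,"dz": 0.0026,"wx": 0,"wy": 0,"wz": 0,"claw": 0},
    {"dx": 0.0014,"dy": 0,"dz": 0.0026,"wx": 0,"wy": 0,"wz": 0,"claw": 0},
    {"dx": 0.0014,"dy": 0,"dz": 0.0026,"wx": 0,"wy": 0,"wz": 0,"claw": 0},
    {"dx": 0.0014,"dy": 0,"dz": 0.0026,"wx": 0,"wy": 0,"wz": 0,"claw": 0},
    {"dx": 0.0014,"dy": 0,"dz": 0.0026,"wx": 0,"wy": 0,"wz": 0,"claw": 0},
    {"dx": 0,"dy": 0,"dz": 0,"wx": 0,"wy": 0,"wz": 0,"claw": 0},
    {"dx": 0,"dy": 0,"dz": 0,"wx": 0,"wy": 0,"wz": 0,"claw": 0},
  ],
)

```text
clock: 8.33
tool_pos: [548.5, -37.9, 24.6]
ee_rot: [0.242, 0.0, 0.97, -0.0]
wrist_force: [-1.6, -0.3, 2.4]
grip_width: 0.0
```

>>> play_rows(
  deltas=[
    {"dx": 0.0005,"dy": 0,"dz": 0.0009,"wx": 0,"wy": 0,"wz": 0,"claw": 0},
    {"dx": 0.0005,"dy": 0,"dz": 0.0009,"wx": 0,"wy": 0,"wz": 0,"claw": 0},
    {"dx": 0.0005,"dy": 0,"dz": 0.0009,"wx": 0,"wy": 0,"wz": 0,"claw": 0},
    {"dx": 0,"dy": 0,"dz": 0,"wx": 0,"wy": 0,"wz": 0,"claw": 0},
    {"dx": 0,"dy": 0,"dz": 0,"wx": 0,"wy": 0,"wz": 0,"claw": 0},
  ],
)

```text
clock: 8.75
tool_pos: [548.5, -38.0, 21.5]
ee_rot: [0.242, 0.0, 0.97, -0.0]
wrist_force: [0.4, 0.9, 2.2]
grip_width: 0.2
```

>>> play_rows(
  deltas=[
    {"dx": 0.0005,"dy": 0,"dz": 0.0009,"wx": 0,"wy": 0,"wz": 0,"claw": 0},
    {"dx": 0.0005,"dy": 0,"dz": 0.0009,"wx": 0,"wy": 0,"wz": 0,"claw": 0},
    {"dx": 0,"dy": 0,"dz": 0,"wx": 0,"wy": 0,"wz": 0,"claw": 0},
    {"dx": 0,"dy": 0,"dz": 0,"wx": 0,"wy": 0,"wz": 0,"claw": 0},
  ],
)

```text
clock: 9.08
tool_pos: [548.7, -38.1, 19.8]
ee_rot: [0.242, 0.0, 0.97, -0.0]
wrist_force: [-0.3, 0.6, 7.5]
grip_width: 0.2
```

>>> play_rows(
  deltas=[
    {"dx": 0.0005,"dy": 0,"dz": 0.0009,"wx": 0,"wy": 0,"wz": 0,"claw": 0},
    {"dx": 0,"dy": 0,"dz": 0,"wx": 0,"wy": 0,"wz": 0,"claw": 0},
    {"dx": 0,"dy": 0,"dz": 0,"wx": 0,"wy": 0,"wz": 0,"claw": 0},
  ],
)

```text
clock: 9.33
tool_pos: [548.8, -38.1, 19.6]
ee_rot: [0.243, 0.0, 0.97, -0.0]
wrist_force: [-4.4, 1.9, 16.2]
grip_width: 0.4
```

```bash
python3 - <<'E'
from h import *
a=r.read_camera("scene")[130:250,180:340]; b=r.read_camera("top")[130:250,225:385]
cv2.imwrite("pics/open.png",cv2.resize(np.hstack([a,b])[:,:,::-1],(800,300),interpolation=cv2.INTER_CUBIC))
print(r.observe()["wrist_force"])
E
```

```text
[-4.06219569  0.78548604 16.67513283]
```

View pics/open.png

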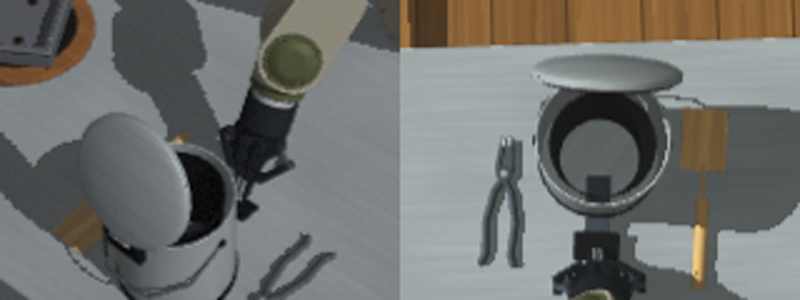

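The lid stands wide open in both views: seen edge-on at (608,73) in the right half and upright at (135,180) in the left. The pedal is on its stop at 16 N. I'll hold for 4 s or so.

>>> play_rows(
  deltas=[
    {"dx": 0,"dy": 0,"dz": 0,"wx": 0,"wy": 0,"wz": 0,"claw": 0},
    {"dx": 0,"dy": 0,"dz": 0,"wx": 0,"wy": 0,"wz": 0,"claw": 0},
    {"dx": 0,"dy": 0,"dz": 0,"wx": 0,"wy": 0,"wz": 0,"claw": 0},
    {"dx": 0,"dy": 0,"dz": 0,"wx": 0,"wy": 0,"wz": 0,"claw": 0},
    {"dx": 0,"dy": 0,"dz": 0,"wx": 0,"wy": 0,"wz": 0,"claw": 0},
    {"dx": 0,"dy": 0,"dz": 0,"wx": 0,"wy": 0,"wz": 0,"claw": 0},
    {"dx": 0,"dy": 0,"dz": 0,"wx": 0,"wy": 0,"wz": 0,"claw": 0},
    {"dx": 0,"dy": 0,"dz": 0,"wx": 0,"wy": 0,"wz": 0,"claw": 0},
    {"dx": 0,"dy": 0,"dz": 0,"wx": 0,"wy": 0,"wz": 0,"claw": 0},
    {"dx": 0,"dy": 0,"dz": 0,"wx": 0,"wy": 0,"wz": 0,"claw": 0},
    {"dx": 0,"dy": 0,"dz": 0,"wx": 0,"wy": 0,"wz": 0,"claw": 0},
    {"dx": 0,"dy": 0,"dz": 0,"wx": 0,"wy": 0,"wz": 0,"claw": 0},
  ],
)

```text
clock: 10.43
tool_pos: [548.8, -38.1, 19.6]
ee_rot: [0.243, 0.0, 0.97, -0.0]
wrist_force: [-4.2, 0.7, 16.9]
grip_width: 0.1
```

>>> play_rows(
  deltas=[
    {"dx": 0,"dy": 0,"dz": 0,"wx": 0,"wy": 0,"wz": 0,"claw": 0},
    {"dx": 0,"dy": 0,"dz": 0,"wx": 0,"wy": 0,"wz": 0,"claw": 0},
    {"dx": 0,"dy": 0,"dz": 0,"wx": 0,"wy": 0,"wz": 0,"claw": 0},
    {"dx": 0,"dy": 0,"dz": 0,"wx": 0,"wy": 0,"wz": 0,"claw": 0},
    {"dx": 0,"dy": 0,"dz": 0,"wx": 0,"wy": 0,"wz": 0,"claw": 0},
    {"dx": 0,"dy": 0,"dz": 0,"wx": 0,"wy": 0,"wz": 0,"claw": 0},
    {"dx": 0,"dy": 0,"dz": 0,"wx": 0,"wy": 0,"wz": 0,"claw": 0},
    {"dx": 0,"dy": 0,"dz": 0,"wx": 0,"wy": 0,"wz": 0,"claw": 0},
    {"dx": 0,"dy": 0,"dz": 0,"wx": 0,"wy": 0,"wz": 0,"claw": 0},
    {"dx": 0,"dy": 0,"dz": 0,"wx": 0,"wy": 0,"wz": 0,"claw": 0},
    {"dx": 0,"dy": 0,"dz": 0,"wx": 0,"wy": 0,"wz": 0,"claw": 0},
    {"dx": 0,"dy": 0,"dz": 0,"wx": 0,"wy": 0,"wz": 0,"claw": 0},
  ],
)

```text
clock: 11.43
tool_pos: [548.8, -38.1, 19.6]
ee_rot: [0.243, 0.0, 0.97, -0.0]
wrist_force: [-3.9, 0.5, 15.6]
grip_width: 0.1
```

>>> play_rows(
  deltas=[
    {"dx": 0,"dy": 0,"dz": 0,"wx": 0,"wy": 0,"wz": 0,"claw": 0},
    {"dx": 0,"dy": 0,"dz": 0,"wx": 0,"wy": 0,"wz": 0,"claw": 0},
    {"dx": 0,"dy": 0,"dz": 0,"wx": 0,"wy": 0,"wz": 0,"claw": 0},
    {"dx": 0,"dy": 0,"dz": 0,"wx": 0,"wy": 0,"wz": 0,"claw": 0},
    {"dx": 0,"dy": 0,"dz": 0,"wx": 0,"wy": 0,"wz": 0,"claw": 0},
    {"dx": 0,"dy": 0,"dz": 0,"wx": 0,"wy": 0,"wz": 0,"claw": 0},
    {"dx": 0,"dy": 0,"dz": 0,"wx": 0,"wy": 0,"wz": 0,"claw": 0},
    {"dx": 0,"dy": 0,"dz": 0,"wx": 0,"wy": 0,"wz": 0,"claw": 0},
    {"dx": 0,"dy": 0,"dz": 0,"wx": 0,"wy": 0,"wz": 0,"claw": 0},
    {"dx": 0,"dy": 0,"dz": 0,"wx": 0,"wy": 0,"wz": 0,"claw": 0},
    {"dx": 0,"dy": 0,"dz": 0,"wx": 0,"wy": 0,"wz": 0,"claw": 0},
    {"dx": 0,"dy": 0,"dz": 0,"wx": 0,"wy": 0,"wz": 0,"claw": 0},
  ],
)

```text
clock: 12.43
tool_pos: [548.8, -38.1, 19.6]
ee_rot: [0.243, 0.0, 0.97, -0.0]
wrist_force: [-3.9, 1.6, 16.8]
grip_width: 0.0
```

>>> play_rows(
  deltas=[
    {"dx": 0,"dy": 0,"dz": 0,"wx": 0,"wy": 0,"wz": 0,"claw": 0},
    {"dx": 0,"dy": 0,"dz": 0,"wx": 0,"wy": 0,"wz": 0,"claw": 0},
    {"dx": 0,"dy": 0,"dz": 0,"wx": 0,"wy": 0,"wz": 0,"claw": 0},
    {"dx": 0,"dy": 0,"dz": 0,"wx": 0,"wy": 0,"wz": 0,"claw": 0},
    {"dx": 0,"dy": 0,"dz": 0,"wx": 0,"wy": 0,"wz": 0,"claw": 0},
    {"dx": 0,"dy": 0,"dz": 0,"wx": 0,"wy": 0,"wz": 0,"claw": 0},
    {"dx": 0,"dy": 0,"dz": 0,"wx": 0,"wy": 0,"wz": 0,"claw": 0},
    {"dx": 0,"dy": 0,"dz": 0,"wx": 0,"wy": 0,"wz": 0,"claw": 0},
    {"dx": 0,"dy": 0,"dz": 0,"wx": 0,"wy": 0,"wz": 0,"claw": 0},
    {"dx": 0,"dy": 0,"dz": 0,"wx": 0,"wy": 0,"wz": 0,"claw": 0},
    {"dx": 0,"dy": 0,"dz": 0,"wx": 0,"wy": 0,"wz": 0,"claw": 0},
    {"dx": 0,"dy": 0,"dz": 0,"wx": 0,"wy": 0,"wz": 0,"claw": 0},
  ],
)

```text
clock: 13.43
tool_pos: [548.8, -38.1, 19.6]
ee_rot: [0.243, 0.0, 0.97, -0.0]
wrist_force: [-4.6, 0.7, 16.2]
grip_width: -0.1
```

>>> play_rows(
  deltas=[
    {"dx": -0.0006,"dy": 0,"dz": -0.0011,"wx": 0,"wy": 0,"wz": 0,"claw": 0},
    {"dx": -0.0006,"dy": 0,"dz": -0.0011,"wx": 0,"wy": 0,"wz": 0,"claw": 0},
    {"dx": -0.0006,"dy": 0,"dz": -0.0011,"wx": 0,"wy": 0,"wz": 0,"claw": 0},
    {"dx": -0.0006,"dy": 0,"dz": -0.0011,"wx": 0,"wy": 0,"wz": 0,"claw": 0},
    {"dx": -0.0006,"dy": 0,"dz": -0.0011,"wx": 0,"wy": 0,"wz": 0,"claw": 0},
    {"dx": -0.0006,"dy": 0,"dz": -0.0011,"wx": 0,"wy": 0,"wz": 0,"claw": 0},
    {"dx": -0.0006,"dy": 0,"dz": -0.0011,"wx": 0,"wy": 0,"wz": 0,"claw": 0},
    {"dx": -0.0006,"dy": 0,"dz": -0.0011,"wx": 0,"wy": 0,"wz": 0,"claw": 0},
    {"dx": -0.0006,"dy": 0,"dz": -0.0011,"wx": 0,"wy": 0,"wz": 0,"claw": 0},
    {"dx": -0.0006,"dy": 0,"dz": -0.0011,"wx": 0,"wy": 0,"wz": 0,"claw": 0},
  ],
)

```text
clock: 14.27
tool_pos: [548.2, -37.8, 31.0]
ee_rot: [0.242, 0.0, 0.97, 0.0]
wrist_force: [-5.0, -0.0, 3.8]
grip_width: -0.0
```

>>> play_rows(
  deltas=[
    {"dx": -0.0006,"dy": 0,"dz": -0.0011,"wx": 0,"wy": 0,"wz": 0,"claw": 0},
    {"dx": -0.0006,"dy": 0,"dz": -0.0011,"wx": 0,"wy": 0,"wz": 0,"claw": 0},
    {"dx": -0.0006,"dy": 0,"dz": -0.0011,"wx": 0,"wy": 0,"wz": 0,"claw": 0},
    {"dx": -0.0006,"dy": 0,"dz": -0.0011,"wx": 0,"wy": 0,"wz": 0,"claw": 0},
    {"dx": -0.0006,"dy": 0,"dz": -0.0011,"wx": 0,"wy": 0,"wz": 0,"claw": 0},
    {"dx": -0.0006,"dy": 0,"dz": -0.0011,"wx": 0,"wy": 0,"wz": 0,"claw": 0},
    {"dx": -0.0006,"dy": 0,"dz": -0.0011,"wx": 0,"wy": 0,"wz": 0,"claw": 0},
    {"dx": -0.0006,"dy": 0,"dz": -0.0011,"wx": 0,"wy": 0,"wz": 0,"claw": 0},
  ],
)

```text
clock: 14.93
tool_pos: [548.3, -37.8, 41.2]
ee_rot: [0.242, 0.0, 0.97, 0.0]
wrist_force: [-6.1, -0.3, 8.1]
grip_width: -0.3
```

>>> play_rows(
  deltas=[
    {"dx": -0.0005,"dy": 0,"dz": -0.0009,"wx": 0,"wy": 0,"wz": 0,"claw": 0},
    {"dx": -0.0005,"dy": 0,"dz": -0.0009,"wx": 0,"wy": 0,"wz": 0,"claw": 0},
    {"dx": -0.0005,"dy": 0,"dz": -0.0009,"wx": 0,"wy": 0,"wz": 0,"claw": 0},
    {"dx": -0.0005,"dy": 0,"dz": -0.0009,"wx": 0,"wy": 0,"wz": 0,"claw": 0},
    {"dx": -0.0005,"dy": 0,"dz": -0.0009,"wx": 0,"wy": 0,"wz": 0,"claw": 0},
    {"dx": -0.0005,"dy": 0,"dz": -0.0009,"wx": 0,"wy": 0,"wz": 0,"claw": 0},
    {"dx": -0.0005,"dy": 0,"dz": -0.0009,"wx": 0,"wy": 0,"wz": 0,"claw": 0},
    {"dx": -0.0005,"dy": 0,"dz": -0.0009,"wx": 0,"wy": 0,"wz": 0,"claw": 0},
  ],
)

```text
clock: 15.6
tool_pos: [549.0, -38.0, 49.4]
ee_rot: [0.242, 0.0, 0.97, -0.0]
wrist_force: [-1.4, -0.9, -0.1]
grip_width: -0.4
```

The force is back to zero, so the pedal is up. I'll retreat along the tool axis, up and away from the bin.

>>> play_rows(
  deltas=[
    {"dx": -0.0009,"dy": 0,"dz": -0.0018,"wx": 0,"wy": 0,"wz": 0,"claw": 0},
    {"dx": -0.0018,"dy": 0,"dz": -0.0035,"wx": 0,"wy": 0,"wz": 0,"claw": 0},
    {"dx": 0,"dy": 0,"dz": -0.01,"wx": 0,"wy": 0,"wz": 0,"claw": 0},
    {"dx": 0,"dy": 0,"dz": -0.02,"wx": 0,"wy": 0,"wz": 0,"claw": 0},
    {"dx": 0,"dy": 0,"dz": -0.03,"wx": 0,"wy": 0,"wz": 0,"claw": 0},
    {"dx": 0,"dy": 0,"dz": -0.03,"wx": 0,"wy": 0,"wz": 0,"claw": 0},
    {"dx": 0.01,"dy": 0,"dz": -0.03,"wx": 0,"wy": 0,"wz": 0,"claw": 0},
    {"dx": 0.02,"dy": 0,"dz": -0.03,"wx": 0,"wy": 0,"wz": 0,"claw": 0},
    {"dx": 0.02,"dy": 0,"dz": -0.02,"wx": 0,"wy": 0,"wz": 0,"claw": 0},
    {"dx": 0,"dy": 0,"dz": 0,"wx": 0,"wy": 0,"wz": 0,"claw": 0},
    {"dx": 0,"dy": 0,"dz": 0,"wx": 0,"wy": 0,"wz": 0,"claw": 0},
    {"dx": 0,"dy": 0,"dz": 0,"wx": 0,"wy": 0,"wz": 0,"claw": 0},
  ],
)

```text
clock: 16.6
tool_pos: [424.9, -38.2, 182.3]
ee_rot: [0.242, 0.0, 0.97, -0.0]
wrist_force: [-0.2, 0.2, 0.0]
grip_width: 0.1
```

```bash
python3 - <<'E'
from h import *
a=r.read_camera("scene")[130:270,180:340]; b=r.read_camera("top")[130:270,225:385]
cv2.imwrite("pics/end.png",cv2.resize(np.hstack([a,b])[:,:,::-1],(800,350),interpolation=cv2.INTER_CUBIC))
A=cv2.imread("pics/top0.png").astype(int);B=r.read_camera("top")[:,:,::-1].astype(int);D=np.abs(A-B).max(2)
print("lid area diff",D[155:215,275:337].mean(),"pliers",D[180:240,255:277].mean(),"tray",D[238:320,122:182].mean(),"pot",D[205:280,408:485].mean(),"spat",D[172:246,335:357].mean())
o=r.observe();print(o["tool_pos"],o["wrist_force"],o["clock"])
E
```

```text
lid area diff 5.087634408602151 pliers 4.493939393939394 tray 3.9278455284552845 pot 3.7307359307359307 spat 3.985872235872236
[425.09940734 -37.92625139 181.47323988] [-0.22792743 -0.64281977 -0.87016877] 16.75
```

View pics/end.png

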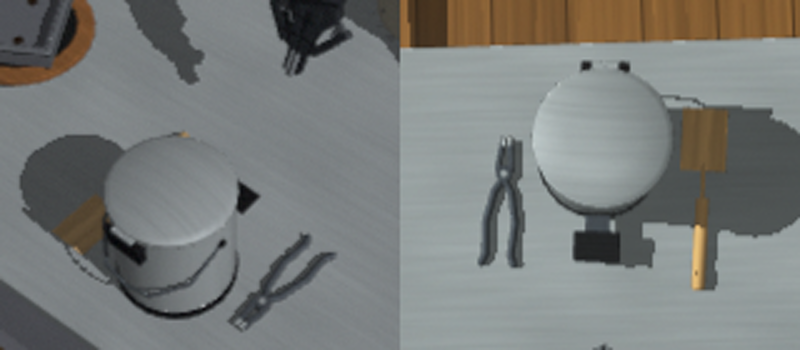

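The lid is shut (right half at (602,140)), the pedal is up at (597,245), the hand is clear, and the bystanders match the first pictures. I'm handing the job in.

```bash
python3 -c "
from h import *
print(r.finish_job())"
```

```text
the job is handed in; nothing more can be done
None
```

I pressed the pedal down to its stop with closed, tilted fingertips and held the lid wide open for about 4 s. I then let the pedal up in roughly 2 s, an estimated 0.6–0.8 rad/s at the lid, until the force fell to zero, and drew the hand back. I handed the job in at about 17 s of the 54 s.

**Last checks:**
- The pictures show the lid shut and the pedal up.
- The pliers, spatula, pot, turntable and tray match the first top picture within noise.
- The wrist force read about 0 N once the hand was clear. The most I saw was about 17 N, with the pedal on its stop.

**What disagreed:** the fingertips met the tread about 24 mm lower than I had worked out (TCP height 47 mm instead of 71 mm). The scene and top views also differed by about 1 cm on the bin's position. I went down by feel, in small steps, because of this. I never found the cause.

**Not measured:** the lid angle and its closing speed are judged from the pictures and the fingertip travel, because no joint reading was available. The hand-in gave no verdict.

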